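# Change over the open fuse vial

### The arm

A 6-joint arm with a two-finger parallel gripper is mounted at the origin on the work surface. World frame = base frame: x ahead of the robot, y to its left, z up, the work surface at z = 0. Lengths are in m, angles in degrees, forces in N, time in s.
With the tool pointing down it reaches from about 0.4 to 0.825 m from the base axis. Payload 7 kg.
Tool frame: the origin (TCP) lies between the finger pads; the fingertips stand ctrl.nose_length ahead of it and the grasp point (between the pads) lies 2 mm behind it (ctrl.nose_length is the distance from the TCP to the fingertips, in m); z points along the fingers, y is the line along which they close (so a half turn about z gives the same grasp; the last joint's range is limited). The gripper opens to 88 mm and grips with 3 to 60 N. Pads are 19 mm wide; open, the fingers measure 130 mm over their backs; the gripper's body (78 mm by 193 mm) begins 47 mm behind the grasp point.
Start: joints at [90.82, 20.546, 0.682, 0, -70.136, -16.507], TCP at [0.183, 0.65, 0.244] pointing down, gripper open.
Joint ranges: [-176.03, 176.03], [-82.01, 121.73], [-58.28, 71.71], [-173.87, 95.51], [-174.79, -0.11], [-173.66, 173.66]. Speed limits (degrees/s): [136.94, 136.94, 172.46, 180, 180, 180].

### API

Orientations are given as [roll, pitch, yaw] about the fixed x, y, z axes, in that order (R = Rz(yaw) Ry(pitch) Rx(roll)).
In Python, from plant import ctrl gives the robot as it stands.
- The arm moves only by the tool apply_moves, never from a script. Its argument "commands" is a list of rows, each a list of 3 entries, a list of its own where there are three numbers: the shift along the world's x, y, z in cm, then the turn about the world's z in rad, then the closure, from 0 (fully open) to 1 (shut). In form: [[[x, y, z], turn, jaw], ...]. A call has 1 to 20 rows; each row is the pose to reach, as a shift and turn from the pose commanded when the call began; what a row does not reach only later rows make up. A row lasts 1/12 s, in which the tool goes at most 41.7 mm and 7.16 degrees, less where a joint would pass 70% of its speed; a pose out of reach is approached as far as the arm can. A call with a gripper value outside its range is refused whole. The fingers move at their own pace and stop on an object; the grip force is fixed at half the most. Time passes only in rows, so rows that repeat a pose let the fingers close. It gives the time, the measured TCP pose, the force, the opening and the grip force at its end, in the units of the state.
- ctrl.get_obs(): the state, without advancing time (a new reading comes with each control period).
- ctrl.snapshot(name): name is "side" or "top"; returns a dict with "img" (480x640x3 uint8, red, green, blue), "fx", "fy", "cx", "cy" (pixels), "T" (4x4, takes a point from camera to world coordinates). Camera axes: x right, y up, looking along -z (the intrinsics and any distortion apply to the point x, -y, -z); pixel columns grow to the right and rows downward; lengths in m; the calibration is good to about 2 mm. A picture is of the moment at which its call begins. There is no depth.
- ctrl.close_job(): hands the job in; it is judged then, once.
Trained networks look in a picture, given as the dict that the camera call returned (one of the last four; its "shot" number tells which), for a name from the list of things; names that differ only in an ending like _2 or _b are one class to them, and where a whole thing is asked for, a point or a joint stands for the part that bears it (a point fixed in the world has none). Each returns a list of dicts, best first, with "score" (0 to 1); they miss things now and then, are a little off and sometimes report something else, mostly with a low value. They report only what shows in the picture. A call takes as long as a camera call.
- ctrl.search_frame(picture, target): "at" ([column, row] in pixels, amid what is visible of it).
- ctrl.spot_point(picture, target): "at" ([column, row] in pixels: a listed point, or the origin of a listed thing).
The state is a dict: "clock": time; "joint_pos": joint angles; "qvel": joint speeds; "tau": joint torques, N m; "tool_pos": TCP position; "orientation": TCP orientation; "force": force on the tool from outside, world axes, zero at the start; "moment": the same for the moment, N m; "opening": finger opening in m; "gripper_force": force on a finger pad.
Only numpy, scipy, OpenCV 4.12 (cv2) and the standard library are available. Lean on these libraries where they do the work, as an engineer would, in place of code of your own. Each camera call takes 0.05 s, during which the arm holds its last target. There are 200 camera calls.

### The job

In the fuse rack, press the cap that was left open on the short flip-cap vial fully shut, and flick the cap of the tall flip-cap vial open so that it stands about upright or leans back. Do not open the middle-sized flip-cap vial; it stays shut.

Things in the scene. Friction and masses are not known exactly. Their poses are not given: they have to be found in the camera images.
- tall_cap: Black hinged cap of the tall vial (rim at z 98 mm); starts shut. Origin on the hinge pin, 100 mm above the bench; axes turn with the cap: y along the pin (level), shut z up, -x over the mouth to the tab. Shut: disc 39 mm across, x -40 to -2, z 0 to 6 mm; upright thumb tab at x -42 to -34 mm, 16 mm wide, top z 30 mm. Opens up and back about +y, 0 to 2.3 rad. Stiff hinge: stays put, 0.5 N at the tab moves it.
- short_cap: The same cap and hinge on the shortest flip-cap vial: rim 62 mm, origin (hinge pin) 64 mm above the bench. It starts open by 1.1 to 1.5 rad, standing nearly upright. Pushed from the hinge side it comes over the mouth; pressing on the tab's top shuts it. Shut: z up.
- mid_cap: The same cap and hinge on the middle-sized flip-cap vial: rim 80 mm, origin (hinge pin) 82 mm above the bench. It starts shut and is to stay shut.
- rack: Low grey metal rack, 70 x 300 mm, 46 mm high, fixed to the bench; origin under its centre, y along its length, x across it, away from the robot. Four clear tubes, 36 mm across, 70 mm apart, stand fixed in it in any order: the three flip-cap vials, hinges on the far (+x) side, tabs towards the robot (within 10 deg), and a 74 mm high tube with a plain screw cap and no hinge.

How it is judged (in metres and radians):
At the end, for the whole second after the job is handed in: the tall vial's cap stands open by more than 1.2 rad (69 degrees) from shut; the short vial's cap and the middle-sized vial's cap are shut to within 0.17 rad (10 degrees) (angle between tall_cap's own z axis and vertical above 1.2 rad and angle between each of short_cap, mid_cap's own z axis and vertical below 0.17 rad); the robot touches nothing.
It fails at once if the middle-sized vial's cap is opened (beyond 0.35 rad) (angle between mid_cap's own z axis and vertical above 0.35 rad).
It also fails if it takes over 43 s, if anything falls off the work surface, if the arm or the gripper's body presses on something with over 40 N, if the wrist force passes 120 N, or if a joint passes its speed limit or range.

## Working session

There is one attempt and no reset: what is moved stays moved. The work goes in short steps, Python scripts to look and compute and a tool call to move; the robot and the scene stay as the last step left them, time stands still between calls to the robot, and variables do not carry over. Pictures are saved under pics/ and viewed, at most 10 in all, crops included, and the job is handed in when it is done.

Besides the shell and the picture viewer there is one more tool, called by a JSON object that holds its "name" and its "arguments", one argument or row to a line. apply_moves: Moves the arm, as the interface text tells. Its arguments: {"type":"object","properties":{"commands":{"type":"array"}},"required":["commands"]}

```bash
mkdir -p pics; cat > h.py <<'E'
from plant import ctrl
import numpy as np, cv2
def ray(s,px):
    d=np.array([(px[0]-s["cx"])/s["fx"],-(px[1]-s["cy"])/s["fy"],-1.0])
    T=np.array(s["T"]); return T[:3,3],T[:3,:3]@d
def atz(s,px,z):
    o,d=ray(s,px); return o+d*(z-o[2])/d[2]
def proj(s,p):
    T=np.array(s["T"]); c=T[:3,:3].T@(np.array(p)-T[:3,3]); return [s["cx"]+s["fx"]*c[0]/-c[2], s["cy"]-s["fy"]*c[1]/-c[2]]
E
python3 - <<'E'
from h import *
print(ctrl.nose_length, {k:np.round(v,3) for k,v in ctrl.get_obs().items()})
Z=dict(tall_cap=.1,short_cap=.064,mid_cap=.082,rack=0)
for n in("top","side"):
    s=ctrl.snapshot(n); cv2.imwrite(f"pics/{n}0.png",s["img"][:,:,::-1]); print(n,s.keys(),s["fx"],np.round(s["T"],3).tolist())
    for t,z in Z.items():
        for q in ctrl.spot_point(s,t)[:3]: print(t,np.round(q["at"]),round(q["score"],2),np.round(atz(s,q["at"],z),4))
E
```

```text
0.017 {'clock': np.float64(0.0), 'joint_pos': array([ 9.0819e+01,  2.0592e+01,  6.3400e-01, -2.1000e-02, -7.0136e+01,
       -1.6507e+01]), 'qvel': array([ 0.003,  0.002,  0.127, -0.067, -0.09 ,  0.026]), 'tau': array([-0.0000e+00, -5.8271e+01,  2.9306e+01,  6.9970e+00,  7.0000e-03,
       -0.0000e+00]), 'tool_pos': array([0.182, 0.649, 0.243]), 'orientation': array([ 1.79905e+02, -7.00000e-03, -1.56950e+01]), 'force': array([ 0.158, -0.643, -0.192]), 'moment': array([-0.009, -0.021, -0.004]), 'gripper_force': np.float64(0.0), 'opening': np.float64(0.088)}
top dict_keys(['img', 'fx', 'fy', 'cx', 'cy', 'T', 'shot']) 525.5834270110103 [[-0.007, 0.986, -0.169, 0.505], [-1.0, -0.012, -0.029, 0.023], [-0.03, 0.169, 0.985, 0.731], [0.0, 0.0, 0.0, 1.0]]
tall_cap [357. 283.] 0.91 [ 0.5628 -0.0087  0.1   ]
tall_cap [409. 290.] 0.51 [ 0.5539 -0.0708  0.1   ]
short_cap [412. 289.] 0.93 [ 0.5571 -0.0799  0.064 ]
mid_cap [245. 263.] 0.59 [0.5902 0.1293 0.082 ]
rack [326. 299.] 0.7 [0.55   0.0297 0.    ]
side dict_keys(['img', 'fx', 'fy', 'cx', 'cy', 'T', 'shot']) 616.5581745124723 [[-0.994, 0.063, -0.094, 0.544], [-0.113, -0.482, 0.869, 0.601], [0.009, 0.874, 0.486, 0.421], [0.0, 0.0, 0.0, 1.0]]
tall_cap [360. 236.] 0.7 [ 0.5668 -0.005   0.1   ]
short_cap [372. 235.] 0.63 [ 0.5551 -0.0755  0.064 ]
mid_cap [330. 315.] 0.77 [0.5874 0.1245 0.082 ]
rack [372. 326.] 0.97 [0.5475 0.0259 0.    ]
```

View pics/top0.png

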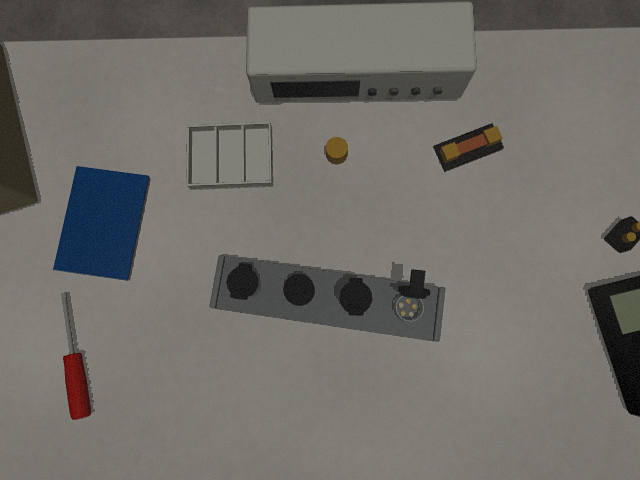

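View pics/side0.png

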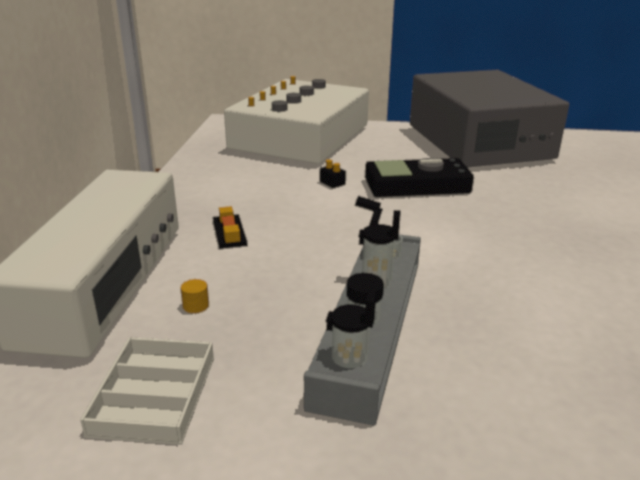

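The top view shows, from left to right, mid (242,282), screw cap (299,290), tall (357,296) and the open short vial (409,300). The side view confirms this, with the short vial's tab sticking back at (367,204) and the tall and short vials adjacent. The pins agree with the rack slots to about 3 mm, and the rack yaw is about -9°. I'll close the short cap first.

{"name": "apply_moves", "arguments": {
  "commands": [
    [[41.9, -73.5, -4.4], 0.117, 1],
    [[41.9, -73.5, -4.4], 0.117, 1],
    [[41.9, -73.5, -4.4], 0.117, 1],
    [[41.9, -73.5, -4.4], 0.117, 1],
    [[41.9, -73.5, -4.4], 0.117, 1],
    [[41.9, -73.5, -4.4], 0.117, 1],
    [[41.9, -73.5, -4.4], 0.117, 1],
    [[41.9, -73.5, -4.4], 0.117, 1],
    [[41.9, -73.5, -4.4], 0.117, 1],
    [[41.9, -73.5, -4.4], 0.117, 1],
    [[41.9, -73.5, -4.4], 0.117, 1],
    [[41.9, -73.5, -4.4], 0.117, 1],
    [[41.9, -73.5, -4.4], 0.117, 1],
    [[41.9, -73.5, -4.4], 0.117, 1],
    [[41.9, -73.5, -4.4], 0.117, 1],
    [[41.9, -73.5, -4.4], 0.117, 1],
    [[41.9, -73.5, -4.4], 0.117, 1],
    [[41.9, -73.5, -4.4], 0.117, 1],
    [[41.9, -73.5, -4.4], 0.117, 1],
    [[41.9, -73.5, -4.4], 0.117, 1]
  ]
}}

```text
clock: 2.17
tool_pos: [0.5955, -0.0752, 0.2004]
orientation: [-180.0, -0.0, -9.0]
force: [0.0, 1.4, -0.6]
opening: 0.0007
gripper_force: 0.0
```

{"name": "apply_moves", "arguments": {
  "commands": [
    [[0, 0, 0], 0, 1]
  ]
}}

```text
clock: 2.25
tool_pos: [0.5968, -0.0787, 0.1992]
orientation: [179.9, 0.0, -9.2]
force: [1.4, 0.6, 1.2]
opening: 0.0003
gripper_force: 0.0
```

{"name": "apply_moves", "arguments": {
  "commands": [
    [[0.6, -0.6, 0], 0, 1],
    [[0.6, -0.6, 0], 0, 1],
    [[0.6, -0.6, -4], 0, 1],
    [[0.6, -0.6, -6.5], 0, 1],
    [[0.6, -0.6, -6.5], 0, 1]
  ]
}}

```text
clock: 2.67
tool_pos: [0.5971, -0.0781, 0.1305]
orientation: [179.9, 0.4, -9.0]
force: [-0.6, -0.3, -1.5]
opening: 0.0005
gripper_force: 0.0
```

```bash
python3 - <<'E'
from h import *
o=ctrl.get_obs(); print(o["tool_pos"],o["orientation"],o["force"])
a=ctrl.snapshot("side"); b=ctrl.snapshot("top")
c=lambda s,x,y:cv2.resize(s["img"][y:y+150,x:x+100,::-1],(400,600))
cv2.imwrite("pics/a1.png",np.hstack([c(a,320,130),c(b,360,200)]))
E
```

```text
[ 0.59713555 -0.07814601  0.13053374] [179.93719566   0.4467086   -8.96446717] [-0.59970306 -0.33798381 -1.48572631]
```

View pics/a1.png

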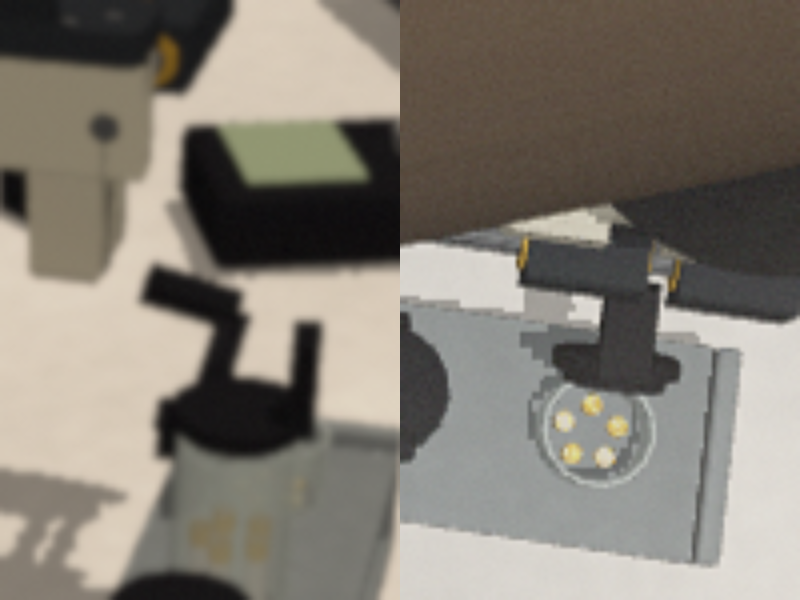

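Left crop: the fingertip is at about (337,200), beside the short cap's tab and above it. Right crop: the finger is behind the tab end, with the cap nearly upright. I'll align sideways and descend.

{"name": "apply_moves", "arguments": {
  "commands": [
    [[0, -0.6, 0], 0, 1],
    [[0, -0.6, -0.6], 0, 1],
    [[0, -0.6, -0.6], 0, 1],
    [[0, -0.6, -0.6], 0, 1]
  ]
}}

```text
clock: 3.1
tool_pos: [0.6009, -0.0851, 0.13]
orientation: [-180.0, -0.1, -9.0]
force: [0.7, -0.4, 0.6]
opening: 0.0001
gripper_force: 0.0
```

{"name": "apply_moves", "arguments": {
  "commands": [
    [[0, 0, 0], 0, 1],
    [[0, 0, 0], 0, 1]
  ]
}}

```text
clock: 3.27
tool_pos: [0.6008, -0.0852, 0.1297]
orientation: [-180.0, -0.0, -9.0]
force: [-0.4, 0.4, -0.1]
opening: 0.0006
gripper_force: 0.0
```

{"name": "apply_moves", "arguments": {
  "commands": [
    [[0, 0, -0.5], 0, 1],
    [[0, 0, -0.5], 0, 1],
    [[-1, 0.16, -0.5], 0, 1],
    [[-1.8, 0.28, -0.4], 0, 1],
    [[-2.5, 0.39, -0.2], 0, 1],
    [[-3.2, 0.5, 0], 0, 1],
    [[-3.9, 0.62, 0.05], 0, 1],
    [[-4.6, 0.73, 0], 0, 1],
    [[-5.3, 0.84, -0.25], 0, 1],
    [[-6, 0.95, -0.6], 0, 1],
    [[-6.6, 1.04, -1], 0, 1],
    [[-7.1, 1.12, -1.35], 0, 1],
    [[-7.6, 1.2, -1.7], 0, 1],
    [[-8, 1.26, -1.85], 0, 1],
    [[-8, 1.26, -1.85], 0, 1],
    [[-8, 1.26, -1.85], 0, 1]
  ]
}}

```text
clock: 4.6
tool_pos: [0.5214, -0.0724, 0.1112]
orientation: [-180.0, -0.1, -9.0]
force: [1.7, -0.4, 2.4]
opening: 0.0005
gripper_force: 1.5
```

```bash
python3 - <<'E'
from h import *
a=ctrl.snapshot("side"); b=ctrl.snapshot("top"); o=ctrl.get_obs(); print(o["tool_pos"],o["orientation"],o["force"])
c=lambda s,x,y:cv2.resize(s["img"][y:y+150,x:x+100,::-1],(400,600))
cv2.imwrite("pics/a2.png",np.hstack([c(a,320,130),c(b,360,200)]))
E
```

```text
[ 0.52134556 -0.0724268   0.11110056] [-1.79988163e+02 -6.05642400e-02 -8.96801273e+00] [ 1.67011253 -0.34045697  3.9139159 ]
```

View pics/a2.png

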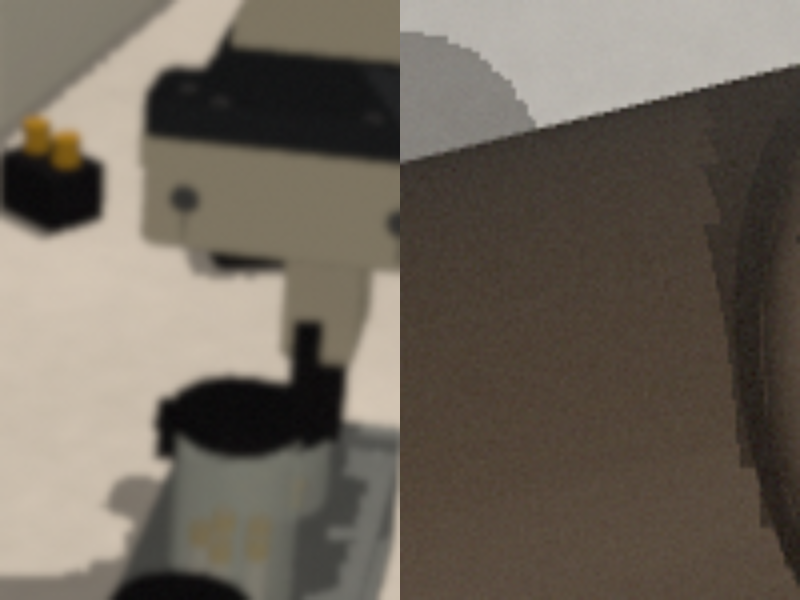

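The side crop shows the fingertip on top of the short cap's tab, which is now at about (402,225), and the cap is down. I'll press a bit further.

{"name": "apply_moves", "arguments": {
  "commands": [
    [[0, 0, -0.15], 0, 1],
    [[0, 0, -0.3], 0, 1],
    [[0, 0, -0.3], 0, 1],
    [[0, 0, -0.3], 0, 1]
  ]
}}

```text
clock: 5.03
tool_pos: [0.5212, -0.0725, 0.1102]
orientation: [180.0, -0.1, -8.9]
force: [-6.4, 3.7, 26.7]
opening: 0.0003
gripper_force: 13.3
```

{"name": "apply_moves", "arguments": {
  "commands": [
    [[0, 0, 3], 0, 1],
    [[0, 0, 6.2], 0, 1],
    [[-2.2, 2, 6.2], 0, 1],
    [[-2.2, 5, 6.2], 0, 1],
    [[-2.2, 7.5, 6.2], 0, 1],
    [[-2.2, 7.5, 6.2], 0, 1],
    [[-2.2, 7.5, 3], 0, 1],
    [[-2.2, 7.5, 3], 0, 1],
    [[-2.2, 7.5, 3], 0, 1]
  ]
}}

```text
clock: 5.78
tool_pos: [0.4969, 0.0018, 0.1365]
orientation: [179.9, 0.3, -9.0]
force: [0.2, 0.9, 0.9]
opening: 0.0009
gripper_force: 0.0
```

```bash
python3 - <<'E'
from h import *
a=ctrl.snapshot("side"); o=ctrl.get_obs(); print(o["tool_pos"],o["orientation"],o["force"])
c=lambda s,x,y:cv2.resize(s["img"][y:y+150,x:x+150,::-1],(600,600))
cv2.imwrite("pics/a3.png",c(a,320,130))
for t in ("tall_cap","short_cap"):print(t,[(np.round(q["at"]),q["score"]) for q in ctrl.spot_point(a,t)[:2]])
E
```

```text
[0.49805739 0.00190054 0.13760294] [ 1.79912207e+02  1.30061223e-01 -8.99748585e+00] [-0.51414375 -0.38934629  1.08372208]
tall_cap []
short_cap []
```

View pics/a3.png

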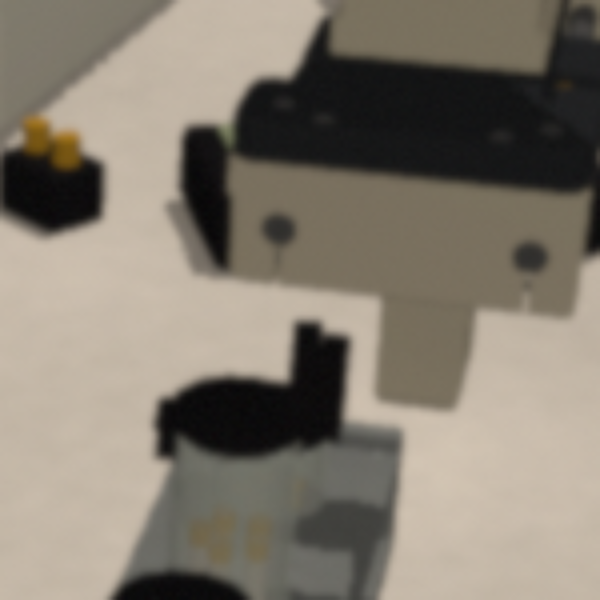

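The short cap looks shut, and the finger at about (428,232) stands on the robot side of the tall tab. I'll push it along its arc.

{"name": "apply_moves", "arguments": {
  "commands": [
    [[0.8, -0.12, -0.1], 0, 1],
    [[1.46, -0.23, -0.1], 0, 1],
    [[1.81, -0.29, 0.5], 0, 1],
    [[2.23, -0.35, 1.05], 0, 1],
    [[2.74, -0.43, 1.53], 0, 1],
    [[3.3, -0.52, 1.92], 0, 1],
    [[3.92, -0.62, 2.22], 0, 1],
    [[4.58, -0.72, 2.43], 0, 1],
    [[5.26, -0.83, 2.54], 0, 1],
    [[5.95, -0.94, 2.54], 0, 1],
    [[6.86, -1.08, 2.38], 0, 1],
    [[7.71, -1.22, 2.04], 0, 1],
    [[8.1, -1.28, 1.8], 0, 1],
    [[8.1, -1.28, 1.8], 0, 1],
    [[8.1, -1.28, 1.8], 0, 1]
  ]
}}

```text
clock: 7.18
tool_pos: [0.5839, -0.0097, 0.1578]
orientation: [-179.9, -0.4, -8.9]
force: [3.3, 4.1, 13.0]
opening: 0.0007
gripper_force: 6.3
```

{"name": "apply_moves", "arguments": {
  "commands": [
    [[0, 0, 4], 0, 1],
    [[0, 0, 8], 0, 1],
    [[-4, 0, 10], 0, 1],
    [[-8, 4, 12], 0, 1],
    [[-11, 8, 12], 0, 1],
    [[-14, 12, 12], 0, 1],
    [[-14, 16, 12], 0, 1],
    [[-14, 20, 12], 0, 1],
    [[-14, 24, 12], 0, 1],
    [[-14, 28, 12], 0, 1],
    [[-14, 32, 12], 0, 1],
    [[-14, 32, 12], 0, 1]
  ]
}}

```text
clock: 8.18
tool_pos: [0.4396, 0.3132, 0.2748]
orientation: [179.9, 0.0, -8.9]
force: [0.1, -0.2, 0.5]
opening: 0.0002
gripper_force: 0.0
```

```bash
python3 - <<'E'
from h import *
a=ctrl.snapshot("side"); b=ctrl.snapshot("top"); o=ctrl.get_obs(); print(o["clock"],o["tool_pos"],o["force"])
c=lambda s,x,y:cv2.resize(s["img"][y:y+200,x:x+133,::-1],(399,600))
cv2.imwrite("pics/a4.png",np.hstack([c(a,300,130),c(b,320,200)]))
E
```

```text
8.2833 [0.43971544 0.31278274 0.27410311] [ 0.04150816 -0.55760381 -0.94921424]
```

View pics/a4.png

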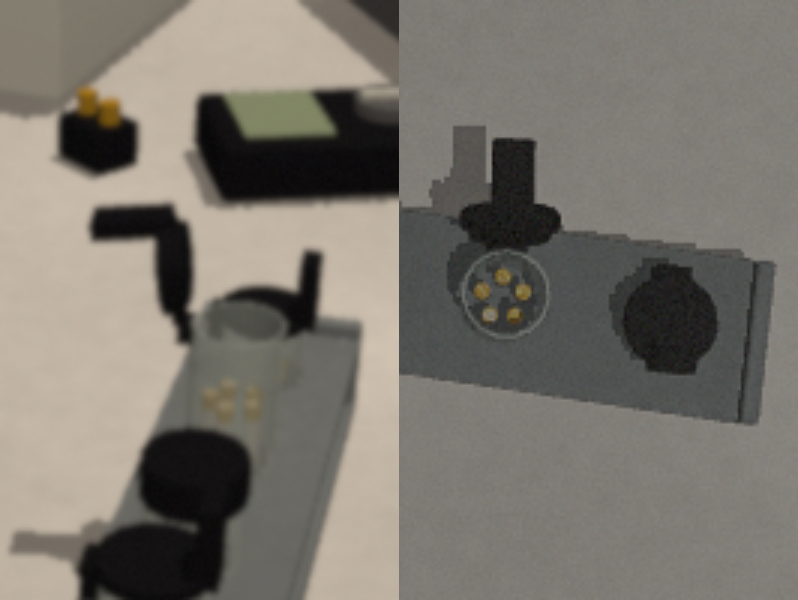

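The pictures show the tall cap standing slightly past upright (side view, about (355,215)), the short cap flat and the mid cap untouched. The gripper is clear of everything.

```bash
python3 -c "
from plant import ctrl; print(ctrl.close_job())"
```

```text
the job is handed in; nothing more can be done
None
```

I pressed the short vial's cap shut, flicked the tall vial's cap open to just past upright and left the middle one untouched; the job was handed in at about 8.3 s with the gripper clear, and no verdict was returned.

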